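# Set up four cast specimens on their test stations

### The job

Set up the four black cast specimens for testing, each on its own station: the cube on the middle of the scale's blue pan, the round disc on the middle of the round steel compression platen, the long straight bar across both rollers of the bend fixture, centred and lengthwise over the fixture's centre line, and the waisted dog-bone over the matching outline on the white marking plate, lined up with it. The castings are brittle: set each one down upright as it lies now, without dropping or flinging it, and leave it at rest; do not disturb the little white pot or the brass weight standing among them.

Things in the scene. Friction and masses are not known exactly. Their poses are not given: they have to be found in the camera images.
- cube: black cast cube, 40 x 40 x 40 mm, small white tag on top, about 115 g, loose on the bench. Origin at the centre of its underside, z up, x and y square to its sides
- disc: black cast round disc, 56 mm diameter, 24 mm high, small white tag on top, about 105 g, loose on the bench. Origin at the centre of its underside, z up
- bar: black cast straight bar, 24 mm wide (x), 120 mm long (y), 24 mm high, white tag near one end, about 125 g, loose on the bench. Origin at the centre of its underside, z up; y runs along its length (either end may go either way)
- dogbone: black cast dog-bone tensile specimen, 120 mm long (y), heads 36 mm wide, straight waist 20 mm wide (x) over the middle 48 mm, 22 mm high, white tag on one head, about 105 g, loose on the bench. Origin at the centre of its underside, z up; y runs along its length (either end may go either way)
- scale: white bench scale, fixed: square blue pan 118 x 118 mm on a 130 x 130 mm rim, pan surface 52 mm above the bench; the lower control end (37 mm high at most) with a dark panel and display reaches out on one side, body 142 mm wide (y), from 67 mm on the -x side to 140 mm on the +x side. Origin under the centre of the PAN, on the bench; z up; x points from the pan to the display
- platen: round steel compression platen, fixed: dark base flange 120 mm diameter and 14 mm high, bright platen 100 mm diameter with scribed centring rings, flat top 34 mm above the bench. Origin under its centre, on the bench, z up
- bend_fixture: three-point-bend lower fixture, fixed: aluminium base plate 70 mm (x) by 150 mm (y), 12 mm thick, with two steel rollers of 12 mm diameter and 60 mm length lying along x at y = -40 and +40 mm on dark blocks (56 x 20 mm); roller tops 34 mm above the bench; dark centre lines along x and y. Origin under its centre, on the bench, z up; the bar must lie along its y
- marking_plate: white marking-out plate, fixed, 90 mm (x) by 170 mm (y), 8 mm thick, with the dog-bone's true-size blue outline at its centre, lengthwise along y, red gauge marks beside the waist and flat printed steel scales along both long edges. The top, 8 mm above the bench, is flat. Origin under its centre, on the bench, z up
- pot: small white lidded sample pot, 44 mm diameter, 40 mm high, loose, standing between the specimens and the stations; to be left where it is. Origin at the centre of its underside
- weight: small brass calibration weight with a knob, 22 mm diameter, 37 mm high, 100 g, loose, standing between the specimens and the stations; to be left where it is. Origin at the centre of its underside
Not all that is in view belongs to the job. Leave any pink or turquoise look-alike of the bar alone.

How it is judged:
At the end, for the whole second after the job is handed in: All upright, at rest and released: cube on the scale's pan within 15 mm of its centre; disc on the platen, bar on both rollers and dog-bone on the marking plate each within 12 mm of the station's centre; bar and dog-bone within 10 degrees of lengthwise (either end first) (horizontal distance between cube and scale below 0.015 m and z of cube in the frame of scale between 0.048 and 0.056 m and angle between each of cube, disc, bar, dogbone's own z axis and vertical below 0.1 rad and linear speed of each of cube, disc, bar, dogbone below 0.02 m/s and horizontal distance between disc and platen below 0.012 m and z of disc in the frame of platen between 0.03 and 0.038 m and horizontal distance between bar and bend_fixture below 0.012 m and angle between the y axis of bar and the y axis of bend_fixture, either way round below 0.17 rad and z of bar in the frame of bend_fixture between 0.03 and 0.038 m and horizontal distance between dogbone and marking_plate below 0.012 m and angle between the y axis of dogbone and the y axis of marking_plate, either way round below 0.17 rad and z of dogbone in the frame of marking_plate between 0.004 and 0.012 m); the robot touches nothing.
It fails at once if the white pot or the brass weight was pushed more than 20 mm (distance of any of weight, pot from where it was at the start of the episode above 0.02 m).
It fails at once if the cube was dropped or flung (contact force between the fingers and cube below 0.05 N and linear speed of cube above 0.6 m/s).
It fails at once if the disc was dropped or flung (contact force between the fingers and disc below 0.05 N and linear speed of disc above 0.6 m/s).
It fails at once if the bar was dropped or flung (contact force between the fingers and bar below 0.05 N and linear speed of bar above 0.6 m/s).
It fails at once if the dog-bone was dropped or flung (contact force between the fingers and dogbone below 0.05 N and linear speed of dogbone above 0.6 m/s).
It also fails if it takes over 112 s, if anything falls off the work surface, if the arm or the gripper's body presses on something with over 40 N, if the wrist force passes 120 N, or if a joint passes its speed limit or range.

### The arm

A 6-joint arm with a two-finger parallel gripper is mounted at the origin on the work surface. World frame = base frame: x ahead of the robot, y to its left, z up, the work surface at z = 0. Lengths are in m, angles in rad, forces in N, time in s.
With the tool pointing down it reaches from about 0.3 to 0.775 m from the base axis. Payload 14.6 kg.
Tool frame: the origin (TCP) lies between the finger pads; the fingertips stand ctrl.tip_extent ahead of it and the grasp point (between the pads) lies 3 mm ahead of it (ctrl.tip_extent is the distance from the TCP to the fingertips, in m); z points along the fingers, y is the line along which they close (so a half turn about z gives the same grasp; the last joint's range is limited). The gripper opens to 94 mm and grips with 3 to 60 N. Pads are 16 mm wide; open, the fingers measure 119 mm over their backs; the gripper's body (75 mm by 177 mm) begins 78 mm behind the grasp point.
Start: joints at [1.184, 0.3, 1.521, -0, 1.321, -0.067], TCP at [0.173, 0.522, 0.227] pointing down, gripper open.
Joint ranges: [-3.03, 3.03], [-0.79, 2.21], [0.23, 2.52], [-1.04, 4.18], [0, 3.07], [-2.55, 2.55]. Speed limits (rad/s): [2.22, 2.22, 2.57, 3.14, 3.14, 3.14].

### API

Orientations are given as [roll, pitch, yaw] about the fixed x, y, z axes, in that order (R = Rz(yaw) Ry(pitch) Rx(roll)).
In Python, from station import ctrl, eyes gives the robot as it stands. The module is installed in compiled form; this text tells all that it offers.
- The arm moves only by the shell command python3 -m crank 'ROWS' [OPENING] [FORCE]. ROWS is a JSON list of rows, 1 to 10 of them, each of 6 numbers: dx, dy, dz in m, then a rotation vector rx, ry, rz in rad; each row shifts and turns the commanded pose from where the row before left it, along the tool's axes as they then stand; what a row does not reach is not made up. A row lasts 1/10 s, in which the tool goes at most 0.05 m and 0.15 rad, less where a joint would pass 70% of its speed; a pose out of reach is approached as far as the arm can. OPENING is the finger opening in m, set as the command begins (- or left out keeps the last). The fingers move at their own pace and stop on an object; FORCE is the grip in N (left out, the last holds). Time passes only in rows, so rows that do not move let the fingers close. It prints the time, the measured TCP pose, the force, the opening and the grip force at its end.
- ctrl.get_obs(): the state, without advancing time (a new reading comes with each control period).
- eyes.camera(name): name is "side" or "top"; returns a dict with "pixels" (384x512x3 uint8, blue, green, red), "fx", "fy", "cx", "cy" (pixels), "extrinsics" (4x4, takes a point from camera to world coordinates). Camera axes: x right, y up, looking along -z (the intrinsics and any distortion apply to the point x, -y, -z); pixel columns grow to the right and rows downward; lengths in m; the calibration is good to about 2 mm. A picture is of the moment at which its call begins. There is no depth.
- ctrl.hand_in(): hands the job in; it is judged then, once.
The state is a dict: "time_s": time; "qpos": joint angles; "joint_vel": joint speeds; "tau": joint torques, N m; "ee_pos": TCP position; "eef_rot": TCP orientation; "force": force on the tool from outside, world axes, zero at the start; "moment": the same for the moment, N m; "grip_width": finger opening in m; "grip_force": force on a finger pad.
Only numpy, scipy, OpenCV 4.12 (cv2) and the standard library are available. Lean on these libraries where they do the work, as an engineer would, in place of code of your own. Each camera call takes 0.05 s, during which the arm holds its last target. There are 200 camera calls.

## Working session

There is one attempt and no reset: what is moved stays moved. The work goes in short steps, Python scripts to look and compute and a shell command to move; the robot and the scene stay as the last step left them, time stands still between calls to the robot, and variables do not carry over. Pictures are saved under pics/ and viewed, at most 14 in all, crops included, and the job is handed in when it is done.

```bash
mkdir -p pics
python3 - <<'E'
from station import ctrl, eyes
import cv2,numpy as np,pickle
print(ctrl.get_obs(), ctrl.tip_extent)
d={}
for n in("top","side"):
    c=eyes.camera(n); d[n]=c; cv2.imwrite(f"pics/{n}0.png",cv2.resize(c["pixels"],(768,576),interpolation=cv2.INTER_CUBIC))
    print(n,{k:v for k,v in c.items() if k!="pixels"})
pickle.dump(d,open("d0.pkl","wb"))
E
```

```text
{'time_s': 0.0, 'qpos': array([ 1.18437133e+00,  3.00475442e-01,  1.52159111e+00, -2.23736457e-05,
        1.32069712e+00, -6.66330335e-02]), 'joint_vel': array([ 3.57506486e-04, -1.21616473e-03, -3.65964654e-05,  1.83801892e-03,
        9.66882762e-04, -1.60911789e-03]), 'tau': array([ 1.37691859e-03, -5.31815851e+01, -3.52737737e+01,  7.08990684e-02,
        2.44575430e-02, -1.11275856e-04]), 'ee_pos': array([0.172837  , 0.52188309, 0.22687969]), 'eef_rot': array([-3.14042279e+00, -5.63477273e-05,  2.82180621e+00]), 'force': array([-0.45170391, -1.00363356, -0.56895485]), 'moment': array([ 0.02369692, -0.04767813, -0.04381189]), 'grip_force': 0.0, 'grip_width': 0.09408394065676733} 0.022
top {'fx': 471.0338328394117, 'fy': 471.0338328394117, 'cx': 252.9160368998314, 'cy': 190.70772884851863, 'extrinsics': array([[-8.39187201e-03,  9.74467146e-01, -2.24373256e-01,
         1.25371133e-01],
       [-9.99960150e-01, -8.86123040e-03, -1.08497913e-03,
        -6.31428649e-03],
       [-3.04549963e-03,  2.24355210e-01,  9.74502676e-01,
         1.46718347e+00],
       [ 0.00000000e+00,  0.00000000e+00,  0.00000000e+00,
         1.00000000e+00]])}
side {'fx': 378.72403677577466, 'fy': 378.72403677577466, 'cx': 261.652540846789, 'cy': 198.26004716493375, 'extrinsics': array([[ 0.76174201,  0.51959687, -0.38699897,  0.09603854],
       [-0.64767636,  0.59572815, -0.47499821, -0.40826414],
       [-0.01626141,  0.61247618,  0.79032177,  0.72035088],
       [ 0.        ,  0.        ,  0.        ,  1.        ]])}
```

View pics/top0.png

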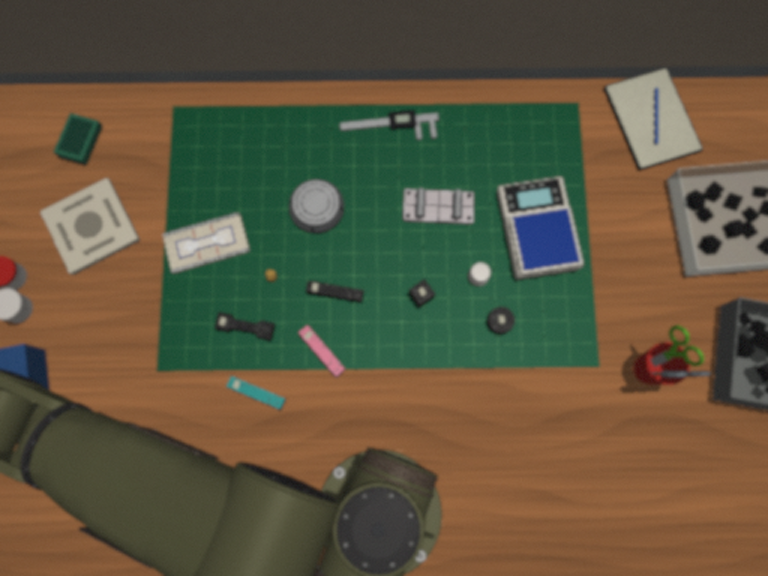

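View pics/side0.png

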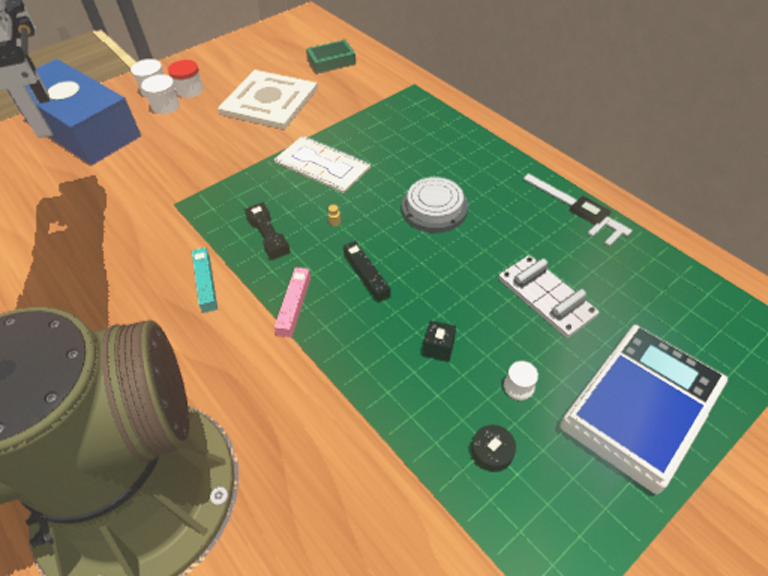

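Top view, 768-px coordinates:
- **Stations:** marking plate (205,242), platen (316,204), bend fixture (438,206), scale pan (547,239).
- **Specimens:** bar (335,291), dog-bone (245,326), cube (421,293), disc (500,320).
- **Leave alone:** pot (480,272) and brass weight (270,274).
- **Possible mix-ups:** for the bar, pink bar (321,350), turquoise bar (255,392), and the dog-bone. For the cube and disc, the scraps in the trays at (730,215) and (755,345), off the mat. For the platen, the disc jig (88,225). The black pieces on the mat match the description.

```bash
cat > h.py <<'E'
import numpy as np,cv2
def ray(c,uv,z):
    uv=np.atleast_2d(uv).astype(float); E=c["extrinsics"]
    d=np.c_[(uv[:,0]-c["cx"])/c["fx"],-(uv[:,1]-c["cy"])/c["fy"],-np.ones(len(uv))]@E[:3,:3].T
    o=E[:3,3]; return (o+d*((z-o[2])/d[:,2])[:,None])[:,:2]
def masks(c):
    h=cv2.cvtColor(c["pixels"],cv2.COLOR_BGR2HSV); H,S,V=[h[...,i].astype(int) for i in range(3)]
    b=c["pixels"].astype(int)
    return dict(dark=(b.max(2)<60)&(b[...,1]-b[...,2]<18),nongreen=~((H>60)&(H<95)&(S>90)),blue=(H>105)&(H<130)&(S>150),white=(S<70)&(V>110),brass=(H>12)&(H<30)&(S>90)&(V>90))
def comp(m,uv,r,close=3):
    """component of m nearest uv within radius r -> pixel mask"""
    k=np.zeros(m.shape,np.uint8); cv2.circle(k,tuple(int(round(x)) for x in uv),r,1,-1)
    k=cv2.morphologyEx((m&(k>0)).astype(np.uint8),cv2.MORPH_CLOSE,np.ones((close,close)))
    n,l,s,_=cv2.connectedComponentsWithStats(k); return l==1+np.argmax(s[1:,4])
def fit(c,m,z):
    v,u=np.nonzero(m); P=ray(c,np.c_[u,v],z)
    (x,y),(w,h),a=cv2.minAreaRect((P*1000).astype(np.float32))
    if w<h:w,h,a=h,w,a+90
    return dict(rect=(round(x),round(y)),size=(round(w),round(h)),long_deg=round((a+90)%180-90,1),mean=P.mean(0).round(4)*1000,pca=round(np.degrees(0.5*np.arctan2(2*np.cov(P.T)[0,1],np.cov(P.T)[0,0]-np.cov(P.T)[1,1])),1))
E
python3 - <<'E'
import pickle; from h import *
d=pickle.load(open("d0.pkl","rb"))
T=[("bar","nongreen",(335,291),(366,270),24,.012),("dogbone","nongreen",(245,326),(267,231),26,.011),("cube","nongreen",(421,293),(439,340),18,.02),("disc","nongreen",(500,320),(493,447),19,.012),
("pot","nongreen",(480,272),(521,380),17,.02),("weight","nongreen",(270,274),(334,215),9,.018),("pan","blue",(547,239),(640,415),60,.052),("platen","nongreen",(316,204),(435,202),26,.015),
("fixture","nongreen",(438,206),(549,294),32,.012),("plate","nongreen",(205,242),(322,163),38,.006)]
for n,k,t,s,r,z in T:
    for v,uv in(("top",t),("side",s)):
        c=d[v]; rr=r if v=="top" else int(r*1.4)
        m=comp(masks(c)[k],np.array(uv)/1.5,rr); print(n,v,m.sum(),fit(c,m,z))
im=d["top"]["pixels"][115:250,100:400]; cv2.imwrite("pics/crop.png",cv2.resize(im,(800,360),interpolation=cv2.INTER_CUBIC))
E
```

```text
bar top 314 {'rect': (452, 91), 'size': (120, 28), 'long_deg': 79.4, 'mean': array([451.9,  91.5]), 'pca': np.float64(79.4)}
bar side 514 {'rect': (447, 91), 'size': (135, 32), 'long_deg': 79.6, 'mean': array([446. ,  88.4]), 'pca': np.float64(78.2)}
dogbone top 353 {'rect': (378, 279), 'size': (121, 36), 'long_deg': 78.1, 'mean': array([378.3, 278.3]), 'pca': np.float64(78.5)}
dogbone side 528 {'rect': (374, 278), 'size': (142, 41), 'long_deg': 78.2, 'mean': array([373.5, 275.8]), 'pca': np.float64(77.9)}
cube top 187 {'rect': (445, -92), 'size': (46, 42), 'long_deg': -56.3, 'mean': array([444.2, -92.2]), 'pca': np.float64(-41.8)}
cube side 435 {'rect': (439, -92), 'size': (63, 41), 'long_deg': 35.1, 'mean': array([438.6, -92.4]), 'pca': np.float64(38.4)}
disc top 261 {'rect': (386, -257), 'size': (56, 54), 'long_deg': -28.0, 'mean': array([ 386.3, -257.2]), 'pca': np.float64(-51.9)}
disc side 724 {'rect': (382, -257), 'size': (64, 55), 'long_deg': 27.8, 'mean': array([ 381. , -257.3]), 'pca': np.float64(21.1)}
pot top 226 {'rect': (485, -214), 'size': (52, 51), 'long_deg': -0.5, 'm
[... 799 characters left out ...]
, 131.9]), 'pca': np.float64(14.8)}
platen side 1331 {'rect': (636, 130), 'size': (146, 118), 'long_deg': 45.1, 'mean': array([635.3, 128. ]), 'pca': np.float64(43.9)}
fixture top 1147 {'rect': (640, -133), 'size': (158, 83), 'long_deg': 87.2, 'mean': array([ 638.8, -133.5]), 'pca': np.float64(86.6)}
fixture side 2365 {'rect': (645, -155), 'size': (193, 139), 'long_deg': 76.5, 'mean': array([ 631.6, -157.6]), 'pca': np.float64(83.5)}
plate top 2045 {'rect': (591, 394), 'size': (210, 168), 'long_deg': -73.5, 'mean': array([564.1, 389.9]), 'pca': np.float64(-83.9)}
plate side 3773 {'rect': (617, 455), 'size': (321, 286), 'long_deg': 28.9, 'mean': array([591.5, 459.6]), 'pca': np.float64(58.1)}
```

View pics/crop.png

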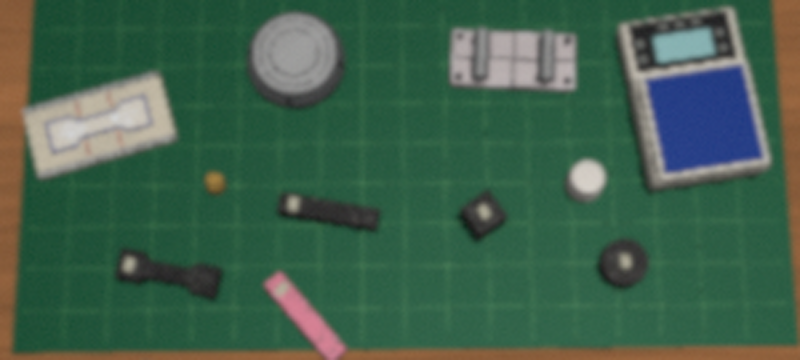

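The crop confirms the choices: black bar (328,211), waisted dog-bone (168,274), cube (482,214) and disc (623,262). The pink look-alike is separate at (305,315). The plate and pan masks were cut off or contaminated, so I'll refit those two and the fixture.

Run:
```python
import pickle; from h import *
d=pickle.load(open("d0.pkl","rb"))
for n,k,t,s,r,r2,z in[("pan","blue",(547,239),(640,415),60,110,.052),("plate","white",(205,242),(322,163),34,42,.007),("fixture","white",(438,206),(549,294),31,48,.016)]:
    for v,uv,rr in(("top",t,r),("side",s,r2)):
        c=d[v]; m=comp(masks(c)[k],np.array(uv)/1.5,rr,5); f=fit(c,m,z); print(n,v,m.sum(),f)
# platen bright top
c=d["side"]; g=c["pixels"]
for v,uv in(("top",(316,200)),("side",(435,196))):
    c=d[v]; h=masks(c)["white"]; m=comp(h,np.array(uv)/1.5,34,5); print("platen top",v,m.sum(),fit(c,m,.033))
# plate printed outline/rollers crops, side
im=d["side"]["pixels"]
a=cv2.resize(im[85:130,175:255],(800,450),interpolation=cv2.INTER_CUBIC); cv2.imwrite("pics/pl.png",a)
```

```text
pan top 1122 {'rect': (550, -352), 'size': (108, 107), 'long_deg': -81.6, 'mean': array([ 549.5, -351.6]), 'pca': np.float64(-74.7)}
pan side 1422 {'rect': (549, -378), 'size': (115, 65), 'long_deg': 8.9, 'mean': array([ 553.7, -386. ]), 'pca': np.float64(17.8)}
plate top 1464 {'rect': (563, 370), 'size': (174, 93), 'long_deg': -74.2, 'mean': array([562.7, 369.9]), 'pca': np.float64(-73.7)}
plate side 1315 {'rect': (558, 367), 'size': (180, 100), 'long_deg': -74.0, 'mean': array([557.1, 363.4]), 'pca': np.float64(-73.7)}
fixture top 1024 {'rect': (639, -133), 'size': (156, 75), 'long_deg': 87.1, 'mean': array([ 638.6, -133.1]), 'pca': np.float64(86.2)}
fixture side 1783 {'rect': (635, -138), 'size': (154, 91), 'long_deg': 86.7, 'mean': array([ 628.9, -141.2]), 'pca': np.float64(85.9)}
platen top top 738 {'rect': (643, 132), 'size': (99, 97), 'long_deg': 0.3, 'mean': array([642.2, 131.5]), 'pca': np.float64(20.9)}
platen top side 1111 {'rect': (628, 122), 'size': (123, 113), 'long_deg': 48.5, 'mean': array([627.6, 120.3]), 'pca': np.float64(45.3)}
```

```bash
cat > plan.py <<'E'
import sys,numpy as np
from station import ctrl
x,y,z,yd=map(float,sys.argv[1:5])
o=ctrl.get_obs(); p=o["ee_pos"]; w=o["eef_rot"][2]
dw=(np.radians(yd)-w+np.pi/2)%np.pi-np.pi/2   # half-turn symmetric grasp
t=w+dw; d=np.array([x,y,z])/1000-p
print("turn rz %.3f then (after turn) dx %.4f dy %.4f dz %.4f | yaw %.1f roll/pitch %s q6 %.2f F %s"%(-dw,d[:2]@[np.cos(t),np.sin(t)],d[:2]@[np.sin(t),-np.cos(t)],-d[2],np.degrees(w),o["eef_rot"][:2].round(3),o["qpos"][5],o["force"].round(1)))
E
python3 plan.py 376 278 130 78.3
```

```text
turn rz 1.455 then (after turn) dx -0.1976 dy 0.2484 dz 0.0969 | yaw 161.7 roll/pitch [-3.141 -0.   ] q6 -0.07 F [-0.2 -1.7  0.7]
```

```bash
python3 -m crank '[[0,0,0,0,0,0.145],[0,0,0,0,0,0.145],[0,0,0,0,0,0.145],[0,0,0,0,0,0.145],[0,0,0,0,0,0.145],[0,0,0,0,0,0.145],[0,0,0,0,0,0.145],[0,0,0,0,0,0.145],[0,0,0,0,0,0.145],[0,0,0,0,0,0.145]]' 0.06 20 ; python3 plan.py 376 278 130 78.3
python3 -m crank '[[-0.02,0.025,0,0,0,0],[-0.022,0.028,0.01,0,0,0],[-0.022,0.028,0.01,0,0,0],[-0.022,0.028,0.01,0,0,0],[-0.022,0.028,0.01,0,0,0],[-0.022,0.028,0.01,0,0,0],[-0.022,0.028,0.01,0,0,0],[-0.022,0.028,0.02,0,0,0],[-0.022,0.028,0.01,0,0,0],[0,0,0,0,0,0]]'; python3 plan.py 376 278 130 78.3
```

```text
time_s: 1.1
ee_pos: [0.1729, 0.522, 0.2271]
eef_rot: [-3.141, 0.001, 1.366]
force: [0.3, -0.1, -1.4]
grip_width: 0.06
grip_force: 0.0
turn rz -0.001 then (after turn) dx -0.1977 dy 0.2484 dz 0.0971 | yaw 78.3 roll/pitch [-3.141e+00  1.000e-03] q6 1.39 F [ 0.3 -0.1 -1.4]
time_s: 2.1
ee_pos: [0.3794, 0.278, 0.1359]
eef_rot: [-3.14, 0.002, 1.368]
force: [-0.5, 0.2, 0.8]
grip_width: 0.0604
grip_force: 0.0
turn rz 0.002 then (after turn) dx -0.0007 dy -0.0034 dz 0.0059 | yaw 78.4 roll/pitch [-3.14e+00  2.00e-03] q6 0.76 F [-0.5  0.2  0.8]
```

```bash
python3 -m crank '[[-0.001,-0.003,0.03,0,0,0],[0,0,0.03,0,0,0],[0,0,0.03,0,0,0],[0,0,0.015,0,0,0],[0,0,0.005,0,0,0],[0,0,0,0,0,0]]'; python3 plan.py 376 278 25 78.3
python3 - <<'E'
import pickle; from h import *
from station import eyes
c=eyes.camera("side"); cv2.imwrite("pics/db1.png",cv2.resize(c["pixels"][100:220,120:280],(800,600),interpolation=cv2.INTER_CUBIC))
E
```

```text
time_s: 2.7
ee_pos: [0.3748, 0.2807, 0.0274]
eef_rot: [-3.141, 0.0, 1.372]
force: [0.9, 0.2, 0.1]
grip_width: 0.06
grip_force: 0.0
turn rz 0.006 then (after turn) dx -0.0024 dy 0.0017 dz 0.0024 | yaw 78.6 roll/pitch [-3.141  0.   ] q6 0.76 F [0.9 0.2 0.1]
```

View pics/db1.png

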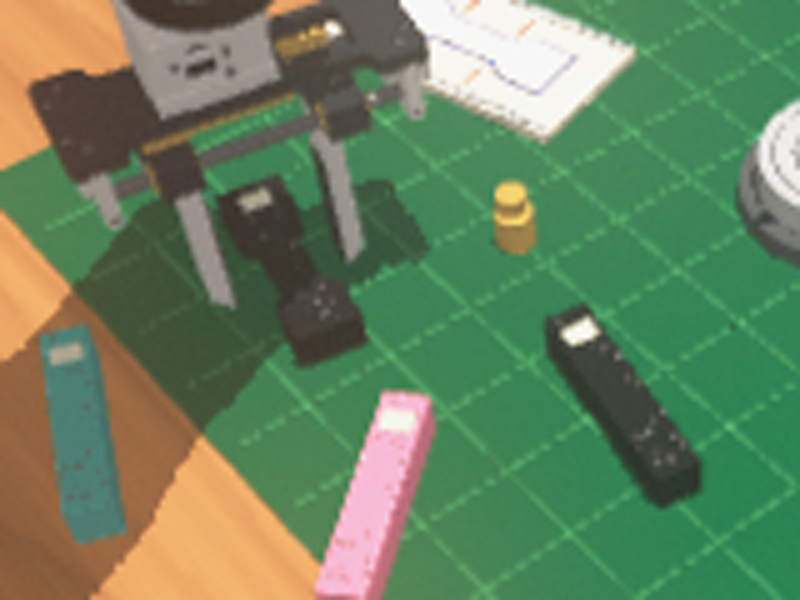

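The fingers, tips at (220,300) and (350,255), straddle the dog-bone's waist at (285,265), well clear of the weight at (515,215). Closing and lifting.

```bash
python3 -m crank '[[-0.002,0.001,0.002,0,0,0],[0,0,0,0,0,0],[0,0,0,0,0,0],[0,0,0,0,0,0],[0,0,0,0,0,0],[0,0,0,0,0,0],[0,0,0,0,0,0],[0,0,0,0,0,0]]' 0.0 20; python3 -m crank '[[0,0,-0.01,0,0,0],[0,0,-0.02,0,0,0],[0,0,-0.03,0,0,0],[0,0,-0.03,0,0,0],[0,0,-0.02,0,0,0],[0,0,0,0,0,0]]'; python3 plan.py 561 369 120 106
```

```text
time_s: 3.55
ee_pos: [0.3758, 0.2782, 0.0256]
eef_rot: [3.141, -0.0, 1.372]
force: [-1.3, -0.3, 3.5]
grip_width: 0.0198
grip_force: 20.0
time_s: 4.15
ee_pos: [0.3766, 0.2788, 0.1382]
eef_rot: [3.138, -0.003, 1.372]
force: [0.1, -0.1, -0.7]
grip_width: 0.0199
grip_force: 20.0
turn rz -0.478 then (after turn) dx 0.0359 dy 0.2022 dz 0.0182 | yaw 78.6 roll/pitch [ 3.138e+00 -3.000e-03] q6 0.76 F [ 0.1 -0.1 -0.7]
```

```bash
python3 -m crank '[[0,0,0,0,0,-0.12],[0,0,0,0,0,-0.12],[0,0,0,0,0,-0.12],[0,0,0,0,0,-0.118],[0.004,0.02,0,0,0,0],[0.004,0.025,0,0,0,0],[0.005,0.03,0,0,0,0],[0.006,0.03,0,0,0,0],[0.006,0.03,0,0,0,0],[0.006,0.03,0,0,0,0]]'; python3 -m crank '[[0.004,0.025,0,0,0,0],[0.001,0.012,0.008,0,0,0],[0,0,0.01,0,0,0],[0,0,0,0,0,0],[0,0,0,0,0,0]]'; python3 plan.py 561 369 120 106;python3 - <<'E'
from h import *
from station import eyes
a=eyes.camera("side")["pixels"][60:180,150:310]; b=eyes.camera("top")["pixels"][120:210,90:210]
cv2.imwrite("pics/db2.png",np.hstack([cv2.resize(a,(400,300),interpolation=3),cv2.resize(b,(400,300),interpolation=3)]))
E
```

```text
time_s: 5.15
ee_pos: [0.5264, 0.3537, 0.1337]
eef_rot: [-3.14, 0.001, 1.85]
force: [-0.4, -0.7, -0.2]
grip_width: 0.0199
grip_force: 20.0
time_s: 5.65
ee_pos: [0.5591, 0.3681, 0.1168]
eef_rot: [-3.14, 0.0, 1.85]
force: [-0.3, 0.2, -1.3]
grip_width: 0.0202
grip_force: 20.0
turn rz -0.000 then (after turn) dx 0.0003 dy 0.0020 dz -0.0032 | yaw 106.0 roll/pitch [-3.14  0.  ] q6 0.25 F [-0.3  0.2 -1.3]
```

View pics/db2.png

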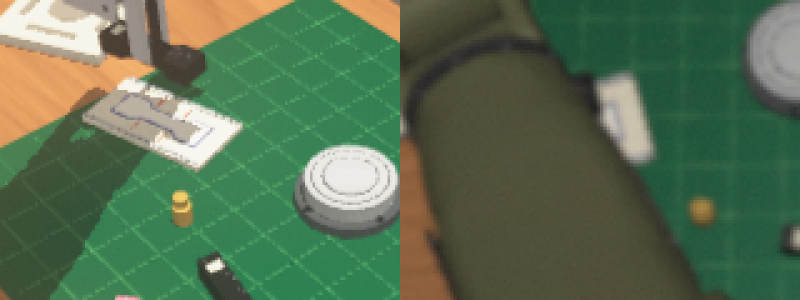

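The dog-bone is held level above the marking plate, whose outline shows at (155,118) in the side view. Lowering it until it touches.

```bash
python3 -m crank '[[0,0.002,0.03,0,0,0],[0,0,0.025,0,0,0],[0,0,0.015,0,0,0],[0,0,0.008,0,0,0],[0,0,0.002,0,0,0],[0,0,0,0,0,0],[0,0,0,0,0,0]]'; python3 plan.py 561 369 33.6 106;python3 - <<'E'
from h import *
from station import eyes
a=eyes.camera("side")["pixels"][70:145,165:265]
cv2.imwrite("pics/db3.png",cv2.resize(a,(800,600),interpolation=3))
E
```

```text
time_s: 6.45
ee_pos: [0.5623, 0.3693, 0.0386]
eef_rot: [3.14, -0.0, 1.85]
force: [-0.6, 0.3, -1.4]
grip_width: 0.0199
grip_force: 20.0
turn rz -0.000 then (after turn) dx 0.0001 dy -0.0014 dz 0.0050 | yaw 106.0 roll/pitch [ 3.14 -0.  ] q6 0.25 F [-0.6  0.3 -1.4]
```

View pics/db3.png

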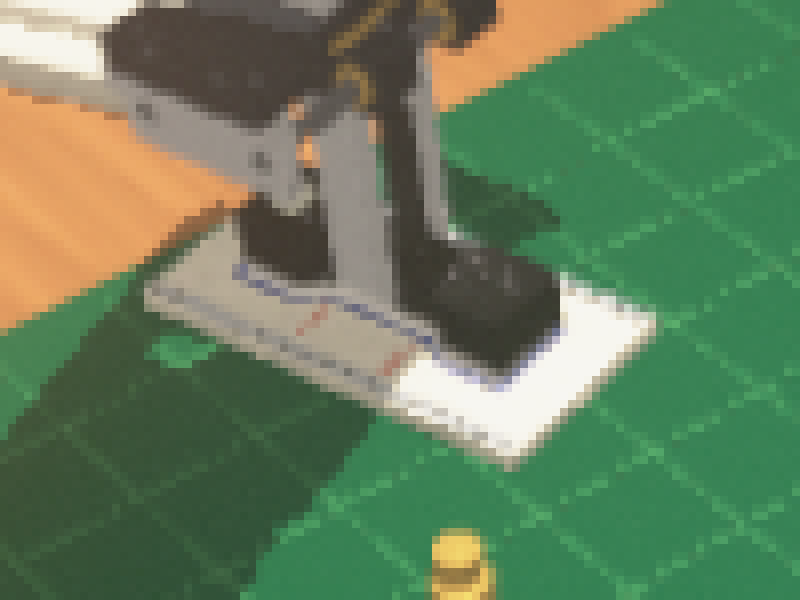

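The dog-bone sits inside its blue outline, head corner at (500,375) against the outline at (505,388), and is still about 5 mm up. Lowering and releasing.

```bash
python3 -m crank '[[0,-0.001,0.003,0,0,0],[0,0,0.002,0,0,0],[0,0,0,0,0,0],[0,0,0,0,0,0]]'; python3 plan.py 561 369 33.6 106
```

```text
time_s: 6.9
ee_pos: [0.561, 0.3688, 0.0336]
eef_rot: [3.141, -0.0, 1.85]
force: [-5.1, -2.4, 8.4]
grip_width: 0.0195
grip_force: 20.0
turn rz -0.000 then (after turn) dx 0.0002 dy 0.0000 dz -0.0000 | yaw 106.0 roll/pitch [ 3.141 -0.   ] q6 0.25 F [-5.1 -2.4  8.4]
```

```bash
python3 -m crank '[[0,0,0,0,0,0],[0,0,0,0,0,0],[0,0,0,0,0,0],[0,0,0,0,0,0],[0,0,0,0,0,0],[0,0,-0.02,0,0,0],[0,0,-0.03,0,0,0],[0,0,-0.03,0,0,0],[0,0,-0.02,0,0,0],[0,0,0,0,0,0]]' 0.06; python3 plan.py 450 90.5 110 79.5
```

```text
time_s: 7.9
ee_pos: [0.5619, 0.3693, 0.1357]
eef_rot: [3.137, -0.001, 1.85]
force: [0.7, 0.4, -0.5]
grip_width: 0.0603
grip_force: 0.0
turn rz 0.462 then (after turn) dx -0.2946 dy -0.0593 dz 0.0257 | yaw 106.0 roll/pitch [ 3.137e+00 -1.000e-03] q6 0.25 F [ 0.7  0.4 -0.5]
```

```bash
python3 -m crank '[[0,0,0,0,0,0.115],[0,0,0,0,0,0.115],[0,0,0,0,0,0.115],[0,0,0,0,0,0.117],[-0.03,-0.006,0,0,0,0],[-0.04,-0.008,0,0,0,0],[-0.04,-0.008,0,0,0,0],[-0.04,-0.008,0,0,0,0],[-0.04,-0.008,0,0,0,0],[-0.04,-0.008,0,0,0,0]]'; python3 -m crank '[[-0.04,-0.008,0,0,0,0],[-0.025,-0.005,0.01,0,0,0],[0,0,0.02,0,0,0],[0,0,0,0,0,0]]'; python3 plan.py 450 90.5 25 79.5
python3 - <<'E'
from h import *
from station import eyes
c=eyes.camera("top")
m=comp(masks(c)["white"],np.array((205,242))/1.5,34,5)
a=eyes.camera("side")["pixels"]
cv2.imwrite("pics/b1.png",np.hstack([cv2.resize(a[75:135,170:250],(400,300),interpolation=3),cv2.resize(a[120:240,180:340],(400,300),interpolation=3)]))
E
```

```text
time_s: 8.9
ee_pos: [0.4725, 0.1495, 0.1312]
eef_rot: [-3.14, 0.001, 1.388]
force: [-0.5, 0.5, 0.8]
grip_width: 0.06
grip_force: 0.0
time_s: 9.3
ee_pos: [0.4477, 0.0887, 0.1]
eef_rot: [-3.137, 0.001, 1.387]
force: [-0.3, 0.6, -0.3]
grip_width: 0.0598
grip_force: 0.0
turn rz -0.001 then (after turn) dx 0.0022 dy 0.0019 dz 0.0750 | yaw 79.4 roll/pitch [-3.137e+00  1.000e-03] q6 0.30 F [-0.3  0.6 -0.3]
```

View pics/b1.png

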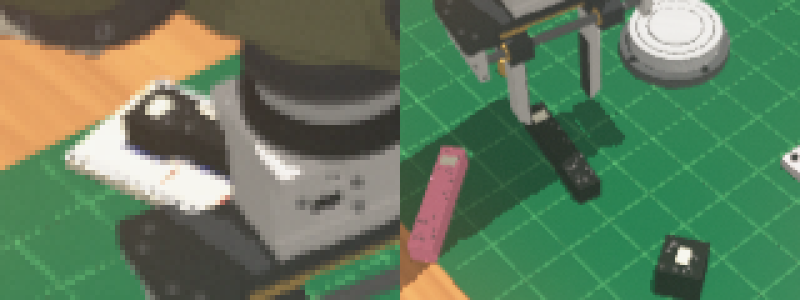

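The dog-bone is still on the plate, partly hidden at (175,130). The open fingers hang above the bar at (565,150). Descending, gripping and lifting.

```bash
python3 -m crank '[[0.002,0.002,0.025,0,0,0],[0,0,0.025,0,0,0],[0,0,0.015,0,0,0],[0,0,0.007,0,0,0],[0,0,0.003,0,0,0],[0,0,0,0,0,0]]'; python3 plan.py 450 90.5 25 79.5;  python3 -m crank '[[0,0,0,0,0,0],[0,0,0,0,0,0],[0,0,0,0,0,0],[0,0,0,0,0,0],[0,0,0,0,0,0],[0,0,0,0,0,0]]' 0.0 20; python3 plan.py 450 90.5 25 79.5
python3 -m crank '[[0,0,-0.01,0,0,0],[0,0,-0.02,0,0,0],[0,0,-0.03,0,0,0],[0,0,-0.03,0,0,0],[0,0,-0.02,0,0,0],[0,0,0,0,0,0]]'; python3 plan.py 637 -134 130 86.9
```

```text
time_s: 10.0
ee_pos: [0.4519, 0.0912, 0.0279]
eef_rot: [3.141, -0.0, 1.388]
force: [0.3, 0.7, -0.4]
grip_width: 0.0599
grip_force: 0.0
turn rz 0.001 then (after turn) dx -0.0010 dy -0.0017 dz 0.0029 | yaw 79.5 roll/pitch [ 3.141 -0.   ] q6 0.30 F [ 0.3  0.7 -0.4]
time_s: 10.6
ee_pos: [0.4514, 0.091, 0.0275]
eef_rot: [-3.141, 0.0, 1.388]
force: [-2.7, -0.3, 3.7]
grip_width: 0.0241
grip_force: 20.0
turn rz 0.000 then (after turn) dx -0.0007 dy -0.0013 dz 0.0025 | yaw 79.5 roll/pitch [-3.141  0.   ] q6 0.30 F [-2.7 -0.3  3.7]
time_s: 11.2
ee_pos: [0.4527, 0.0911, 0.1402]
eef_rot: [3.137, -0.002, 1.388]
force: [-0.4, 0.1, -1.6]
grip_width: 0.0242
grip_force: 20.0
turn rz -0.129 then (after turn) dx -0.2148 dy 0.1962 dz 0.0102 | yaw 79.5 roll/pitch [ 3.137e+00 -2.000e-03] q6 0.30 F [-0.4  0.1 -1.6]
```

```bash
python3 -m crank '[[0,0,0,0,0,-0.065],[0,0,0,0,0,-0.064],[-0.02,0.018,0,0,0,0],[-0.026,0.024,0,0,0,0],[-0.03,0.027,0,0,0,0],[-0.03,0.027,0,0,0,0],[-0.03,0.027,0,0,0,0],[-0.03,0.027,0,0,0,0],[-0.028,0.027,0,0,0,0],[-0.02,0.018,0,0,0,0]]'; python3 -m crank '[[0,0,0.02,0,0,0],[0,0,0.015,0,0,0],[0,0,0,0,0,0],[0,0,0,0,0,0]]'; python3 plan.py 637 -134 61.5 86.9
python3 - <<'E'
from h import *
from station import eyes
a=eyes.camera("side")["pixels"]; b=eyes.camera("top")["pixels"]
cv2.imwrite("pics/b2.png",np.hstack([cv2.resize(a[140:230,310:430],(400,300),interpolation=3),cv2.resize(b[100:175,240:340],(400,300),interpolation=3)]))
E
```

```text
time_s: 12.2
ee_pos: [0.6353, -0.1351, 0.1356]
eef_rot: [-3.14, -0.0, 1.516]
force: [0.6, 0.6, -1.6]
grip_width: 0.0238
grip_force: 20.0
time_s: 12.6
ee_pos: [0.6344, -0.1327, 0.1021]
eef_rot: [-3.141, -0.0, 1.517]
force: [-0.3, 0.5, -0.4]
grip_width: 0.0242
grip_force: 20.0
turn rz 0.001 then (after turn) dx -0.0011 dy 0.0026 dz 0.0406 | yaw 86.9 roll/pitch [-3.141 -0.   ] q6 -0.21 F [-0.3  0.5 -0.4]
```

View pics/b2.png

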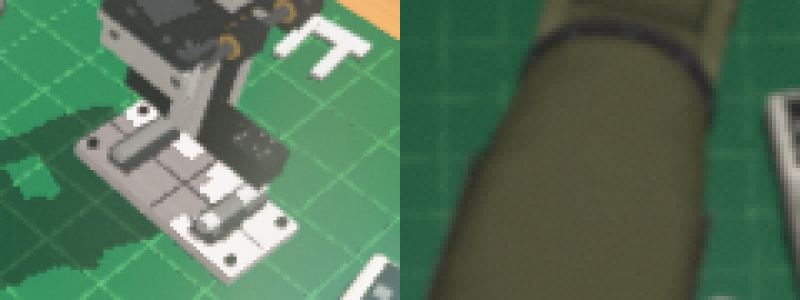

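The bar hangs lengthwise above both rollers, which are at (145,145) and (230,205). Lowering in two stages.

```bash
python3 -m crank '[[-0.001,0.002,0.02,0,0,0],[0,0,0.012,0,0,0],[0,0,0.005,0,0,0],[0,0,0,0,0,0],[0,0,0,0,0,0]]'; python3 plan.py 637 -134 61.5 86.9
python3 - <<'E'
from h import *
from station import eyes
a=eyes.camera("side")["pixels"]
cv2.imwrite("pics/b3.png",cv2.resize(a[145:220,320:420],(800,600),interpolation=3))
E
```

```text
time_s: 13.2
ee_pos: [0.6369, -0.1343, 0.0662]
eef_rot: [3.141, 0.0, 1.517]
force: [-0.1, -0.1, -0.6]
grip_width: 0.0239
grip_force: 20.0
turn rz 0.000 then (after turn) dx 0.0003 dy 0.0000 dz 0.0047 | yaw 86.9 roll/pitch [3.141 0.   ] q6 -0.21 F [-0.1 -0.1 -0.6]
```

View pics/b3.png

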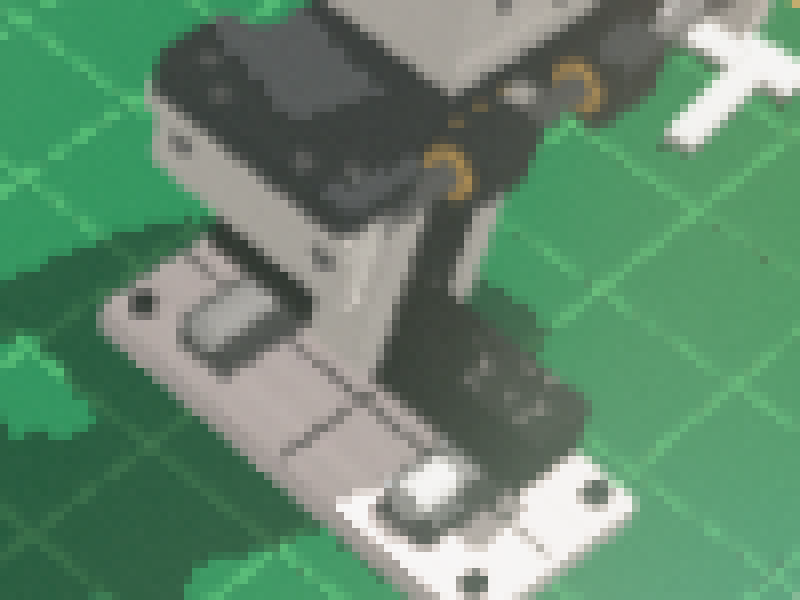

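Run:
```python
import pickle; from h import *
c=pickle.load(open("d0.pkl","rb"))["side"]; t=pickle.load(open("d0.pkl","rb"))["top"]
f=lambda u,v:(320+u/8-.44,145+v/8-.44)
print("cross",ray(c,f(365,400),.012), "line end",ray(c,f(425,445),.012),ray(c,f(300,345),.012))
print("plate corners",ray(c,[f(100,310),f(637,500),f(212,232)],.012))
print("bar end corners bottom",ray(c,[f(515,490),f(583,450)],.0387),"top right",ray(c,[f(590,400)],.0627))
# rollers in top view: cross at crop(512,59)
print("cross top",ray(t,(100+512*300/800-.3,115+59*135/360-.3),.012))
```

```text
cross [[ 0.63513835 -0.13547694]] line end [[ 0.6353153  -0.15793025]] [[ 0.63679451 -0.10893569]]
plate corners [[ 0.60174353 -0.06005347]
 [ 0.66550143 -0.2107772 ]
 [ 0.65093645 -0.06113376]]
bar end corners bottom [[ 0.62141586 -0.19392464]
 [ 0.64689673 -0.19754013]] top right [[ 0.64287974 -0.19542939]]
cross top [[ 0.63924351 -0.13244396]]
```

In the same view the fixture cross lies at (635,-135) mm and the bar's centre works out at about (636,-136) mm, so they agree. Lowering and releasing.

```bash
python3 -m crank '[[0,0,0.003,0,0,0],[0,0,0.002,0,0,0],[0,0,0,0,0,0],[0,0,0,0,0,0]]'; python3 plan.py 637 -134 61.5 86.9
```

```text
time_s: 13.65
ee_pos: [0.6369, -0.1344, 0.0615]
eef_rot: [3.141, 0.0, 1.517]
force: [-3.2, 1.2, 7.5]
grip_width: 0.0241
grip_force: 20.0
turn rz 0.000 then (after turn) dx 0.0004 dy 0.0001 dz -0.0000 | yaw 86.9 roll/pitch [3.141 0.   ] q6 -0.21 F [-3.2  1.2  7.5]
```

```bash
python3 -m crank '[[0,0,0,0,0,0],[0,0,0,0,0,0],[0,0,0,0,0,0],[0,0,0,0,0,0],[0,0,0,0,0,0],[0,0,-0.02,0,0,0],[0,0,-0.03,0,0,0],[0,0,-0.03,0,0,0],[0,0,0,0,0,0]]' 0.07; python3 plan.py 443 -93 120 128;python3 plan.py 443 -93 120 38
python3 - <<'E'
import pickle; from h import *
for v in("top","side"):
    c=pickle.load(open("d0.pkl","rb"))[v]
    uv=np.array((421,293) if v=="top" else (439,340))/1.5
    m=comp(masks(c)["nongreen"],uv,18 if v=="top" else 25)
    p=cv2.approxPolyDP(max(cv2.findContours(m.astype(np.uint8),0,1)[0],key=len),2,True)[:,0]
    P=ray(c,p,.04 ); print(v,p.tolist(),(P*1000).round().tolist())
E
```

```text
time_s: 14.55
ee_pos: [0.6383, -0.1348, 0.145]
eef_rot: [3.135, 0.001, 1.517]
force: [1.1, -0.1, 1.0]
grip_width: 0.07
grip_force: 0.0
turn rz -0.717 then (after turn) dx 0.1531 dy -0.1282 dz 0.0250 | yaw 86.9 roll/pitch [3.135e+00 1.000e-03] q6 -0.21 F [ 1.1 -0.1  1. ]
turn rz 0.854 then (after turn) dx -0.1282 dy -0.1531 dz 0.0250 | yaw 86.9 roll/pitch [3.135e+00 1.000e-03] q6 -0.21 F [ 1.1 -0.1  1. ]
top [[283, 187], [273, 193], [278, 203], [289, 196]] [[465.0, -99.0], [446.0, -67.0], [414.0, -82.0], [436.0, -116.0]]
side [[287, 214], [282, 236], [298, 240], [303, 217]] [[443.0, -69.0], [396.0, -104.0], [415.0, -133.0], [464.0, -98.0]]
```

```bash
python3 -m crank '[[0,0,0,0,0,-0.126],[0,0,0,0,0,-0.126],[0,0,0,0,0,-0.126],[0,0,0,0,0,-0.126],[0,0,0,0,0,-0.126],[0,0,0,0,0,0]]'; python3 plan.py 443 -93 120 123
```

```text
time_s: 15.15
ee_pos: [0.6364, -0.1343, 0.1396]
eef_rot: [-3.141, -0.001, 2.149]
force: [0.1, 0.2, 0.2]
grip_width: 0.0697
grip_force: 0.0
turn rz 0.002 then (after turn) dx 0.1400 dy -0.1397 dz 0.0196 | yaw 123.1 roll/pitch [-3.141e+00 -1.000e-03] q6 -0.84 F [0.1 0.2 0.2]
```

```bash
python3 -m crank '[[0.02,-0.02,0,0,0,0],[0.025,-0.025,0,0,0,0],[0.025,-0.025,0,0,0,0],[0.025,-0.025,0,0,0,0],[0.025,-0.025,0,0,0,0],[0.02,-0.02,0.02,0,0,0],[0,0,0.02,0,0,0],[0,0,0,0,0,0],[0,0,0,0,0,0]]'; python3 plan.py 443 -93 28 123;  python3 - <<'E'
from h import *
from station import eyes
a=eyes.camera("side")["pixels"]
cv2.imwrite("pics/c1.png",np.hstack([cv2.resize(a[185:260,250:350],(400,300),interpolation=3),cv2.resize(a[145:220,320:420],(400,300),interpolation=3)]))
E
```

```text
time_s: 16.05
ee_pos: [0.4434, -0.0933, 0.1008]
eef_rot: [-3.142, -0.0, 2.145]
force: [-0.0, -0.0, 0.0]
grip_width: 0.0701
grip_force: 0.0
turn rz -0.002 then (after turn) dx 0.0004 dy -0.0002 dz 0.0728 | yaw 122.9 roll/pitch [-3.142 -0.   ] q6 -0.86 F [-0. -0.  0.]
```

View pics/c1.png

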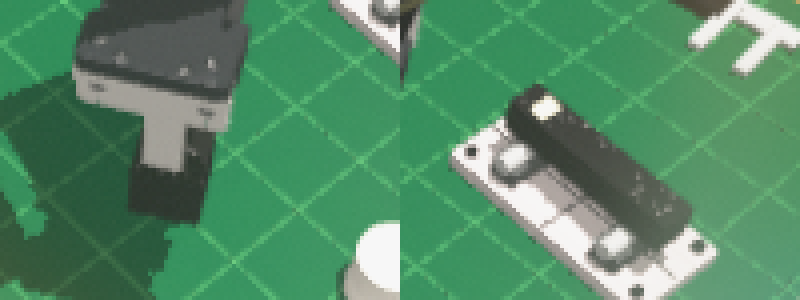

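The bar rests on both rollers, at (600,170) in the right half. The gripper is over the cube at (170,180). Descending, gripping and lifting.

```bash
python3 -m crank '[[0,0,0.025,0,0,0],[0,0,0.025,0,0,0],[0,0,0.015,0,0,0],[0,0,0.008,0,0,0],[0,0,0,0,0,0]]'; python3 plan.py 443 -93 28 123;  python3 -m crank '[[0,0,0,0,0,0],[0,0,0,0,0,0],[0,0,0,0,0,0],[0,0,0,0,0,0],[0,0,0,0,0,0],[0,0,0,0,0,0]]' 0.0 20; python3 plan.py 443 -93 28 123
python3 -m crank '[[0,0,-0.01,0,0,0],[0,0,-0.02,0,0,0],[0,0,-0.03,0,0,0],[0,0,-0.03,0,0,0],[0,0,-0.03,0,0,0],[0,0,0,0,0,0]]'; python3 plan.py 548 -353 140 98.4
```

```text
time_s: 16.6
ee_pos: [0.4432, -0.0932, 0.0273]
eef_rot: [-3.141, -0.0, 2.146]
force: [-0.3, -0.0, 0.3]
grip_width: 0.0699
grip_force: 0.0
turn rz -0.000 then (after turn) dx 0.0003 dy -0.0000 dz -0.0007 | yaw 123.0 roll/pitch [-3.141 -0.   ] q6 -0.86 F [-0.3 -0.   0.3]
time_s: 17.2
ee_pos: [0.4431, -0.0933, 0.0278]
eef_rot: [3.141, 0.0, 2.147]
force: [-2.0, -0.6, 6.9]
grip_width: 0.0399
grip_force: 20.0
turn rz 0.000 then (after turn) dx 0.0003 dy 0.0001 dz -0.0002 | yaw 123.0 roll/pitch [3.141 0.   ] q6 -0.86 F [-2.  -0.6  6.9]
time_s: 17.8
ee_pos: [0.4445, -0.0936, 0.1514]
eef_rot: [3.137, 0.005, 2.147]
force: [0.3, -0.6, -1.1]
grip_width: 0.0399
grip_force: 20.0
turn rz 0.429 then (after turn) dx -0.2718 dy 0.0645 dz 0.0114 | yaw 123.0 roll/pitch [3.137 0.005] q6 -0.86 F [ 0.3 -0.6 -1.1]
```

```bash
python3 -m crank '[[0,0,0,0,0,0.14],[0,0,0,0,0,0.145],[0,0,0,0,0,0.144],[-0.02,0.005,0,0,0,0],[-0.03,0.007,0,0,0,0],[-0.04,0.0095,0,0,0,0],[-0.04,0.0095,0,0,0,0],[-0.04,0.0095,0,0,0,0],[-0.04,0.0095,0,0,0,0],[-0.04,0.0095,0,0,0,0]]'; python3 -m crank '[[-0.022,0.005,0,0,0,0],[0,0,0.02,0,0,0],[0,0,0.005,0,0,0],[0,0,0,0,0,0],[0,0,0,0,0,0]]';python3 plan.py 548 -353 79.8 98.4
python3 - <<'E'
from h import *
import pickle
from station import eyes
a=eyes.camera("side")["pixels"]
cv2.imwrite("pics/c2.png",cv2.resize(a[200:335,350:512],(720,600),interpolation=3))
c=pickle.load(open("d0.pkl","rb"))
for v,z in(("top",(547,239)),("side",(640,415))):
    m=comp((masks(c[v])["blue"]),np.array(z)/1.5,110,5)
    p=cv2.approxPolyDP(max(cv2.findContours(m.astype(np.uint8),0,1)[0],key=len),5,True)[:,0]; print(v,p.tolist(),(ray(c[v],p,.052)*1000).round().tolist())
E
```

```text
time_s: 18.8
ee_pos: [0.5386, -0.3332, 0.1466]
eef_rot: [-3.141, -0.001, 1.718]
force: [-0.0, 0.2, -1.2]
grip_width: 0.0398
grip_force: 20.0
time_s: 19.3
ee_pos: [0.5468, -0.3524, 0.123]
eef_rot: [3.141, 0.0, 1.718]
force: [0.1, -0.1, -1.0]
grip_width: 0.0399
grip_force: 20.0
turn rz 0.001 then (after turn) dx -0.0008 dy 0.0012 dz 0.0432 | yaw 98.5 roll/pitch [3.141 0.   ] q6 -0.78 F [ 0.1 -0.1 -1. ]
top [[376, 141], [344, 146], [350, 177], [383, 172]] [[609.0, -395.0], [593.0, -293.0], [492.0, -306.0], [507.0, -410.0]]
side [[436, 251], [424, 301], [442, 314], [468, 270]] [[600.0, -337.0], [493.0, -383.0], [497.0, -419.0], [610.0, -401.0]]
```

View pics/c2.png

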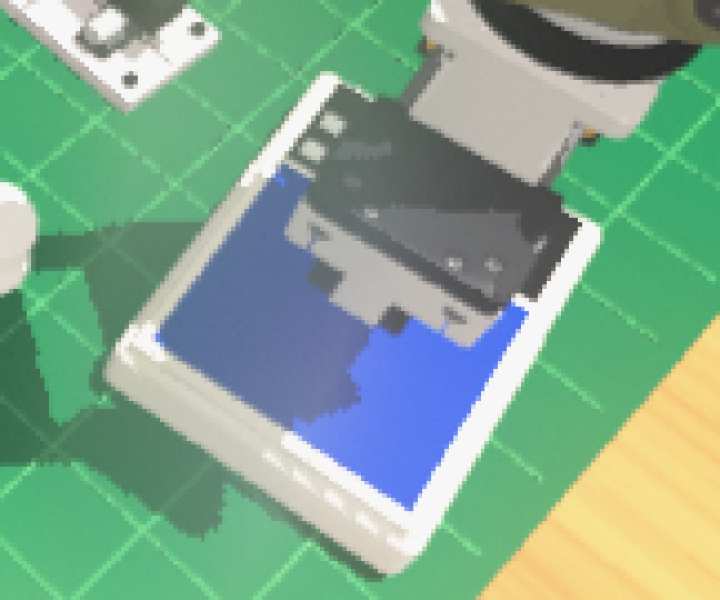

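The cube hangs over the pan, whose corners are at (275,165), (155,340), (412,512) and (528,305). I'll check those against the planned centre and lower to 5 mm above it.

```bash
python3 - <<'E'
from h import *
import pickle
c=pickle.load(open("d0.pkl","rb"))["side"]
P=ray(c,[(350+u/4.444-.4,200+v/4.444-.4) for u,v in((275,165),(155,340),(412,512),(528,303))],.052)*1000
print(P.round(),P.mean(0))
E
python3 -m crank '[[0,0.001,0.02,0,0,0],[0,0,0.013,0,0,0],[0,0,0.005,0,0,0],[0,0,0,0,0,0],[0,0,0,0,0,0]]';python3 plan.py 548 -353 79.8 98.4
```

```text
[[ 591. -285.]
 [ 478. -305.]
 [ 496. -420.]
 [ 615. -399.]] [ 544.94414866 -352.3611628 ]
time_s: 19.85
ee_pos: [0.5479, -0.3528, 0.0852]
eef_rot: [3.141, 0.001, 1.718]
force: [1.0, 0.4, -0.9]
grip_width: 0.0399
grip_force: 20.0
turn rz 0.000 then (after turn) dx -0.0002 dy 0.0001 dz 0.0054 | yaw 98.4 roll/pitch [3.141e+00 1.000e-03] q6 -0.78 F [ 1.   0.4 -0.9]
```

```bash
python3 -m crank '[[0,0,0.003,0,0,0],[0,0,0.0025,0,0,0],[0,0,0,0,0,0],[0,0,0,0,0,0]]'; python3 plan.py 548 -353 79.8 98.4
```

```text
time_s: 20.25
ee_pos: [0.5479, -0.3529, 0.0797]
eef_rot: [3.141, 0.001, 1.718]
force: [-0.5, 0.7, 5.9]
grip_width: 0.0399
grip_force: 20.0
turn rz 0.000 then (after turn) dx -0.0001 dy 0.0001 dz -0.0001 | yaw 98.4 roll/pitch [3.141e+00 1.000e-03] q6 -0.78 F [-0.5  0.7  5.9]
```

```bash
python3 -m crank '[[0,0,0,0,0,0],[0,0,0,0,0,0],[0,0,0,0,0,0],[0,0,0,0,0,0],[0,0,0,0,0,0],[0,0,-0.02,0,0,0],[0,0,-0.03,0,0,0],[0,0,-0.03,0,0,0],[0,0,0,0,0,0]]' 0.07; python3 -m crank '[[0,0,0,0,0,0.134],[0,0,0,0,0,0.134],[0,0,0,0,0,0.134],[0,0,0,0,0,0.134],[0,0,0,0,0,0.134],[0,0,0,0,0,0]]' 0.085; python3 plan.py 384 -258 110 60
```

```text
time_s: 21.15
ee_pos: [0.5489, -0.3535, 0.1635]
eef_rot: [3.137, 0.005, 1.718]
force: [-0.1, -0.0, 0.3]
grip_width: 0.0701
grip_force: 0.0
time_s: 21.75
ee_pos: [0.5475, -0.3525, 0.1581]
eef_rot: [-3.141, -0.0, 1.046]
force: [0.9, -0.2, -0.2]
grip_width: 0.0851
grip_force: 0.0
turn rz -0.002 then (after turn) dx 0.0001 dy -0.1888 dz 0.0481 | yaw 59.9 roll/pitch [-3.141 -0.   ] q6 -0.10 F [ 0.9 -0.2 -0.2]
```

```bash
python3 -m crank '[[0,-0.025,0,0,0,0],[0,-0.035,0,0,0,0],[0,-0.035,0,0,0,0],[0,-0.035,0,0,0,0],[0,-0.035,0,0,0,0],[0,-0.024,0.02,0,0,0],[0,0,0.03,0,0,0],[0,0,0,0,0,0],[0,0,0,0,0,0]]'; python3 plan.py 384 -258 25 60;  python3 - <<'E'
from h import *
from station import eyes
a=eyes.camera("side")["pixels"]
cv2.imwrite("pics/d1.png",np.hstack([cv2.resize(a[235:335,270:400],(400,308),interpolation=3),cv2.resize(a[200:325,350:512],(400,308),interpolation=3)]))
E
```

```text
time_s: 22.65
ee_pos: [0.3841, -0.2584, 0.1093]
eef_rot: [-3.141, -0.0, 1.05]
force: [-0.4, -0.2, 0.5]
grip_width: 0.0849
grip_force: 0.0
turn rz 0.003 then (after turn) dx 0.0003 dy -0.0003 dz 0.0843 | yaw 60.2 roll/pitch [-3.141 -0.   ] q6 -0.15 F [-0.4 -0.2  0.5]
```

View pics/d1.png

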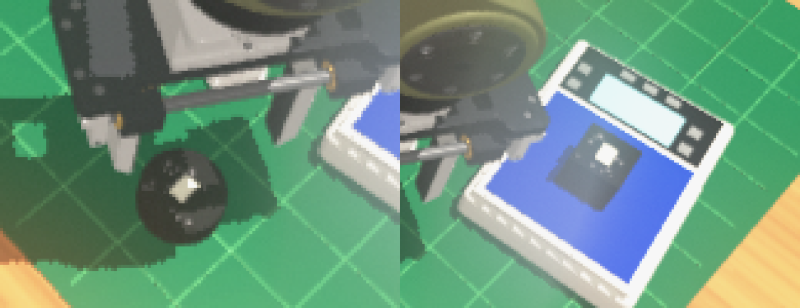

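The cube stands centred on the pan, at (597,165) in the right half. The open fingers are over the disc at (182,195), clear of the pot. Descending, gripping and lifting.

```bash
python3 -m crank '[[0,0,0.025,0,0,0],[0,0,0.03,0,0,0],[0,0,0.017,0,0,0],[0,0,0.008,0,0,0],[0,0,0.003,0,0,0],[0,0,0,0,0,0]]'; python3 plan.py 384 -258 25 60;  python3 -m crank '[[0,0,0,0,0,0],[0,0,0,0,0,0],[0,0,0,0,0,0],[0,0,0,0,0,0],[0,0,0,0,0,0],[0,0,0,0,0,0]]' 0.0 20; python3 plan.py 384 -258 25 60
python3 -m crank '[[0,0,-0.01,0,0,0],[0,0,-0.02,0,0,0],[0,0,-0.03,0,0,0],[0,0,-0.03,0,0,0],[0,0,-0.03,0,0,0],[0,0,0,0,0,0]]'; python3 plan.py 640 130.5 150 90
```

```text
time_s: 23.3
ee_pos: [0.3844, -0.2586, 0.0267]
eef_rot: [3.141, 0.0, 1.048]
force: [-1.0, 0.2, 0.9]
grip_width: 0.0848
grip_force: 0.0
turn rz 0.001 then (after turn) dx 0.0003 dy -0.0006 dz 0.0017 | yaw 60.1 roll/pitch [3.141 0.   ] q6 -0.15 F [-1.   0.2  0.9]
time_s: 23.9
ee_pos: [0.384, -0.2583, 0.0262]
eef_rot: [3.141, 0.0, 1.048]
force: [-2.2, 1.6, 5.4]
grip_width: 0.0557
grip_force: 20.0
turn rz 0.001 then (after turn) dx 0.0003 dy -0.0001 dz 0.0012 | yaw 60.0 roll/pitch [3.141 0.   ] q6 -0.15 F [-2.2  1.6  5.4]
time_s: 24.5
ee_pos: [0.3851, -0.2592, 0.1499]
eef_rot: [3.135, 0.001, 1.048]
force: [-0.1, -0.7, -1.3]
grip_width: 0.0559
grip_force: 20.0
turn rz -0.523 then (after turn) dx 0.3897 dy 0.2549 dz -0.0001 | yaw 60.0 roll/pitch [3.135e+00 1.000e-03] q6 -0.15 F [-0.1 -0.7 -1.3]
```

```bash
python3 -m crank '[[0,0,0,0,0,-0.131],[0,0,0,0,0,-0.131],[0,0,0,0,0,-0.131],[0,0,0,0,0,-0.13],[0.02,0.013,0,0,0,0],[0.03,0.0195,0,0,0,0],[0.035,0.023,0,0,0,0],[0.035,0.023,0,0,0,0],[0.035,0.023,0,0,0,0],[0.035,0.023,0,0,0,0]]'; python3 -m crank '[[0.035,0.023,0,0,0,0],[0.035,0.023,0,0,0,0],[0.035,0.023,0,0,0,0],[0.035,0.023,0,0,0,0],[0.03,0.0195,0,0,0,0],[0.028,0.018,0,0,0,0],[0,0,0.02,0,0,0],[0,0,0.015,0,0,0],[0,0,0,0,0,0]]';python3 plan.py 640 130.5 60.2 90
```

```text
time_s: 25.5
ee_pos: [0.5088, -0.0666, 0.1454]
eef_rot: [-3.141, -0.0, 1.571]
force: [0.7, 0.5, -0.9]
grip_width: 0.0555
grip_force: 20.0
time_s: 26.4
ee_pos: [0.6363, 0.1292, 0.1077]
eef_rot: [-3.136, 0.001, 1.571]
force: [0.3, -0.4, -1.0]
grip_width: 0.0557
grip_force: 20.0
turn rz -0.000 then (after turn) dx 0.0013 dy 0.0037 dz 0.0475 | yaw 90.0 roll/pitch [-3.136e+00  1.000e-03] q6 0.14 F [ 0.3 -0.4 -1. ]
```

```bash
python3 -m crank '[[0.001,0.003,0.02,0,0,0],[0,0,0.015,0,0,0],[0,0,0.006,0,0,0],[0,0,0,0,0,0],[0,0,0,0,0,0]]';python3 plan.py 640 130.5 60.2 90;  python3 - <<'E'
from h import *
from station import eyes
a=eyes.camera("side")["pixels"]
cv2.imwrite("pics/d2.png",cv2.resize(a[95:170,245:345],(800,600),interpolation=3))
E
```

```text
time_s: 26.9
ee_pos: [0.6411, 0.1306, 0.0707]
eef_rot: [3.141, -0.0, 1.571]
force: [-0.4, 0.7, -0.9]
grip_width: 0.0559
grip_force: 20.0
turn rz -0.000 then (after turn) dx -0.0001 dy -0.0011 dz 0.0105 | yaw 90.0 roll/pitch [ 3.141 -0.   ] q6 0.15 F [-0.4  0.7 -0.9]
```

View pics/d2.png

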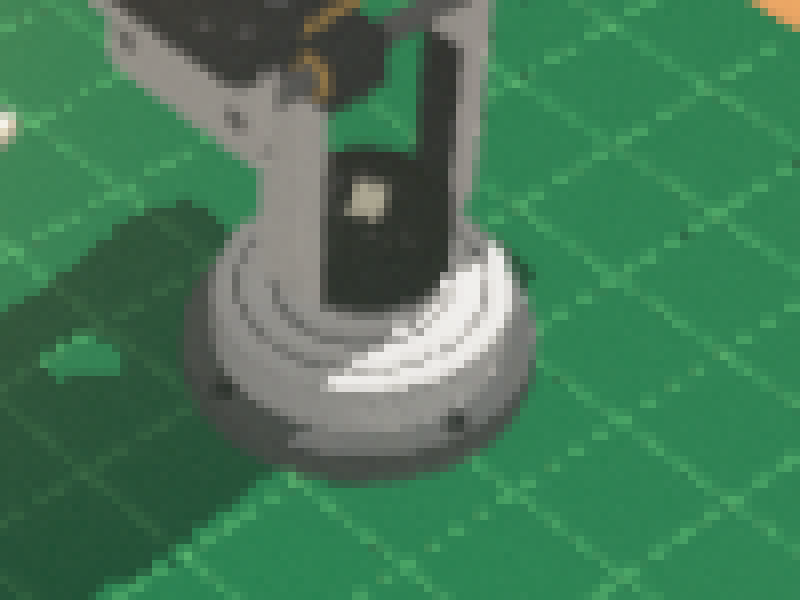

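The disc is over the platen: tag at column 368, platen centre at about column 362, still about 10 mm up. Setting it down.

```bash
python3 -m crank '[[0,-0.001,0.005,0,0,0],[0,0,0.003,0,0,0],[0,0,0.0025,0,0,0],[0,0,0,0,0,0],[0,0,0,0,0,0]]'; python3 plan.py 640 130.5 60.2 90
```

```text
time_s: 27.45
ee_pos: [0.6398, 0.1308, 0.0601]
eef_rot: [-3.141, 0.0, 1.571]
force: [-4.4, -0.3, 7.4]
grip_width: 0.0558
grip_force: 20.0
turn rz 0.000 then (after turn) dx -0.0003 dy 0.0002 dz -0.0001 | yaw 90.0 roll/pitch [-3.141  0.   ] q6 0.15 F [-4.4 -0.3  7.4]
```

```bash
python3 -m crank '[[0,0,0,0,0,0],[0,0,0,0,0,0],[0,0,0,0,0,0],[0,0,0,0,0,0],[0,0,0,0,0,0],[0,0,-0.02,0,0,0],[0,0,-0.03,0,0,0],[0,0,-0.03,0,0,0],[0,0,-0.03,0,0,0],[0,0,0,0,0,0]]' 0.08; python3 -m crank '[[0,-0.03,-0.01,0,0,0],[0,-0.04,-0.01,0,0,0],[0,-0.04,-0.01,0,0,0],[0,-0.04,-0.01,0,0,0],[0,-0.04,0,0,0,0],[0,-0.04,0,0,0,0],[0,-0.04,0,0,0,0],[0,-0.02,0,0,0,0],[0,0,0,0,0,0],[0,0,0,0,0,0]]';  python3 - <<'E'
from h import *
from station import eyes,ctrl
a=eyes.camera("side"); t=eyes.camera("top")
i=cv2.resize(t["pixels"],(768,576),interpolation=3)[90:400,140:620]
s=cv2.resize(a["pixels"],(768,576),interpolation=3)[90:500,200:760]
cv2.imwrite("pics/end.png",np.vstack([cv2.resize(i,(450,290)),cv2.resize(s,(450,310))]))
for n,k,uv,r,z in[("cube","dark",(547,235),16,.072),("disc","dark",(316,200),18,.046),("bar","dark",(438,204),25,.046),("dog","dark",(205,240),26,.019),("pot","nongreen",(480,272),17,.02),("weight","nongreen",(270,274),9,.018)]:
    try:
        m=comp(masks(t)[k],np.array(uv)/1.5,r); print(n,m.sum(),fit(t,m,z))
    except Exception as e: print(n,e)
E
```

```text
time_s: 28.45
ee_pos: [0.6414, 0.131, 0.1741]
eef_rot: [3.135, -0.001, 1.571]
force: [0.2, -0.4, 0.2]
grip_width: 0.0801
grip_force: 0.0
time_s: 29.45
ee_pos: [0.3503, 0.1308, 0.2095]
eef_rot: [3.141, -0.0, 1.571]
force: [0.4, 0.6, -0.3]
grip_width: 0.0801
grip_force: 0.0
cube 115 {'rect': (548, -349), 'size': (46, 42), 'long_deg': -79.7, 'mean': array([ 541.9, -343.9]), 'pca': np.float64(66.8)}
disc 162 {'rect': (641, 132), 'size': (50, 48), 'long_deg': -0.5, 'mean': array([639. , 131.8]), 'pca': np.float64(-1.1)}
bar 223 {'rect': (637, -134), 'size': (114, 27), 'long_deg': 89.5, 'mean': array([ 635.4, -140.6]), 'pca': np.float64(-88.4)}
dog 245 {'rect': (562, 368), 'size': (113, 35), 'long_deg': -74.3, 'mean': array([563.3, 360.2]), 'pca': np.float64(-70.9)}
pot 227 {'rect': (485, -214), 'size': (52, 51), 'long_deg': -0.5, 'mean': array([ 484.8, -215.3]), 'pca': np.float64(-30.6)}
weight 198 {'rect': (480, 223), 'size': (56, 44), 'long_deg': -66.9, 'mean': array([481. , 224.3]), 'pca': np.float64(-70.8)}
```

View pics/end.png

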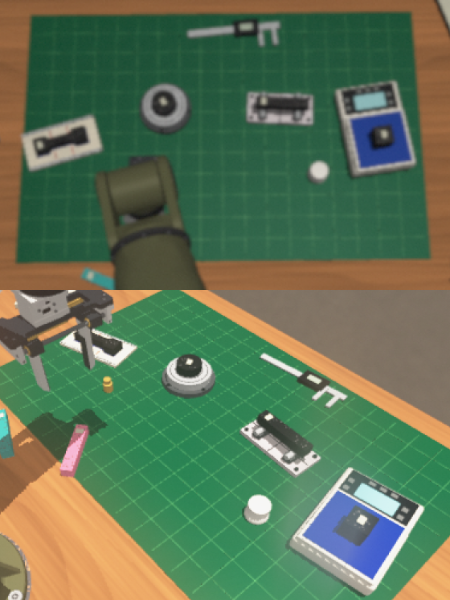

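The final view shows all four specimens upright and centred. In the top half, cube (381,136), disc (163,102), bar (280,103) and dog-bone (62,141) are all within about 4 mm of their targets. The pot (318,171) and weight (side view, 108,384) have not moved. Handing in.

```bash
python3 -c "
from station import ctrl
print(ctrl.hand_in())"
```

```text
the job is handed in; nothing more can be done
None
```

All four castings are on their stations, upright and released, within about 4 mm of centre by the last top-camera measurement; the pot and brass weight were left in place, and I handed the job in at about 29.5 s, though no verdict came back.

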